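# Bin an empty tin in the countertop pedal bin

### The job

Throw the empty tall tin into the small pedal bin on the worktop: press the bin's pedal right down so that its lid comes up (it stays up by itself) and ease the pedal back up slowly, never letting it snap up. Then put the tin in the bin, swing the lid shut and press its front edge down until it clicks fully home, leaving the other things on the worktop where they are.

Things in the scene. Friction and masses are not known exactly. Their poses are not given: they have to be found in the camera images.
- bin: small square countertop recycling bin, white, fixed to the worktop, 170 x 170 mm outside, walls 5 mm, rim 130 mm high, open inside (floor 5 mm up) but for a small catch housing 12 mm deep and 44 mm wide in the middle of the front wall. Origin: centre of its underside; z up; its -x side is the front, from which the pedal sticks out; the lid is hinged along the top of its +x side
- bin_mouth (a point): centre of the bin's mouth, at rim height (130 mm), axes as the bin
- lid (a joint): lid angle (rad): 0 shut and caught, 1.65 fully up (just past upright). Grey plate, 180 mm from hinge to front edge, 176 wide, 8 thick. Stiff hinge: it stays where it is put. A spring catch holds it shut; the pedal frees it. In closing, its front lip meets the catch at about 0.06 (edge 10 mm too high); about 7 N down on the front edge clicks it to 0
- lid_hinge (a point): middle of the lid's hinge axis, 136 mm above the worktop; the axis runs along its y. Moves with the lid: its x points from the front edge to the hinge, its z out of the lid's upper face (6 mm above the axis)
- lid_front (a point): point on the lid's upper face, 14 mm in from the middle of the front edge, 166 mm from the hinge axis; a lip 50 mm wide hangs 20 mm down below the front edge, outside the front wall
- pedal (a joint): pedal angle (rad): 0 up, 0.34 right down, needs up to about 15 N. The first 0.06 frees the catch, the rest lifts the lid in proportion, fully up only at the bottom. It only pushes the lid up, never draws it down; while it is down the lid cannot shut. A return spring brings it up: let go, it snaps up at 5 rad/s or more (2 is too fast)
- pedal_pad (a point): centre of the upper face of the pedal's pad (steel plate 36 mm long, 46 mm wide, sticking out of the bin's front at foot height): 83 mm in front of the front wall, about 64 mm above the worktop when up and 25 mm when down; it turns about an axis 113 mm behind it, 40 mm above the worktop
- tall_tin: empty food tin, upright plain cylinder with a paper label, 57 mm across, 72 mm tall, under 0.15 kg. Origin: centre of its underside, z up
- jam_jar: bystander: jam jar with a lid, 62 mm across, 86 mm tall. Origin: centre of its underside
- flat_tin: bystander: flat tin, 86 mm across, 40 mm tall. Origin: centre of its underside
Things that resemble listed ones, but are neither listed nor needed, are in the scene too. What is shaped like the tall_tin but turquoise is not meant.

How it is judged:
By the outcome, as a careful person would: the job done as asked, in the order asked, and still so for the second after the job is handed in, with the robot touching nothing.
It also fails if it takes over 70 s, if anything falls off the work surface, if the arm or the gripper's body presses on something with over 40 N, if the wrist force passes 120 N, or if a joint passes its speed limit or range.

### The arm

A 6-joint arm with a two-finger parallel gripper is mounted at the origin on a cart in front of the work surface, level with it; the furniture and walls round the work are solid. World frame = base frame: x ahead of the robot, y to its left, z up, the work surface at z = 0. Lengths are in m, angles in rad, forces in N, time in s.
With the tool pointing down it reaches from about 0.375 to 0.9 m from the base axis. Payload 3.1 kg.
Tool frame: the origin (TCP) lies between the finger pads; the fingertips stand robot.finger_overhang ahead of it and the grasp point (between the pads) lies 3 mm ahead of it (robot.finger_overhang is the distance from the TCP to the fingertips, in m); z points along the fingers, y is the line along which they close (so a half turn about z gives the same grasp; the last joint's range is limited). The gripper opens to 87 mm and grips with 3 to 60 N. Pads are 19 mm wide; open, the fingers measure 117 mm over their backs; the gripper's body (75 mm by 190 mm) begins 51 mm behind the grasp point.
Start: joints at [1.05, 0.527, 1.433, -0, 1.181, -0.178], TCP at [0.209, 0.589, 0.245] pointing down, gripper open.
Joint ranges: [-3.08, 3.08], [-0.75, 2.2], [0.22, 2.44], [-1.43, 4.57], [0, 2.65], [-2.85, 2.85]. Speed limits (rad/s): [2.79, 2.79, 3.14, 3.14, 3.14, 3.14].

### API

Orientations are given as a unit quaternion [x, y, z, w].
In Python, from rig import get_obs, vision, hand_in, nets, robot gives the robot as it stands.
- The arm moves only by the tool apply_moves, never from a script. Its argument "series" is a list of rows, each an object with "offset": the shift along the world's x, y, z in cm, a list of three; "rot": the turn, a rotation vector about the world's x, y, z in degrees, a list of three. A call has 1 to 20 rows; each row is the pose to reach, as a shift and turn from the pose commanded when the call began; what a row does not reach only later rows make up. A row lasts 1/10 s, in which the tool goes at most 50 mm and 8.59 degrees, less where a joint would pass 70% of its speed; a pose out of reach is approached as far as the arm can. A call with a gripper value outside its range is refused whole. "hand" is the opening, from 0 (shut) to 1 (fully open), set as the call begins (left out, the last holds). The fingers move at their own pace and stop on an object; "newtons" is the grip in N (left out, the last holds). Time passes only in rows, so rows that repeat a pose let the fingers close. It gives the time, the measured TCP pose, the force, the opening and the grip force at its end, in the units of the state.
- get_obs(): the state, without advancing time (a new reading comes with each control period).
- vision.camera(name): name is "side" or "top"; returns the picture (400x640x3 uint8, red, green, blue); there is no depth.
- vision.calibration(name): a dict with "K" (3x3 intrinsics, pixels), "k1" (the pictures are not rectified: a ray, as slopes to the right and down, at radius r is drawn at 1 + k1 r^2 times it, then the intrinsics apply), "R" (3x3) and "t" (3): a world point X has camera coordinates R X + t. Camera axes: x right, y down, z forward; pixel columns grow to the right and rows downward; lengths in m; the calibration is good to about 2 mm. A picture is of the moment at which its call begins. calibration takes no time and is no camera call.
- hand_in(): hands the job in; it is judged then, once.
Trained networks look in the newest picture that a camera, given by its name, has taken for a name from the list of things; names that differ only in an ending like _2 or _b are one class to them, and where a whole thing is asked for, a point or a joint stands for the part that bears it (a point fixed in the world has none). Each returns a list of dicts, best first, with "conf" (0 to 1); they miss things now and then, are a little off and sometimes report something else, mostly with a low value. They report only what shows in the picture. A call takes as long as a camera call. They do not tell look-alikes from the thing itself.
- nets.search_frame(camera, query): "centre" ([x, y, z] in m, in world coordinates, good to about 4 mm: the middle of the surface that is visible of it).
- nets.spot_point(camera, query): "centre" ([x, y, z] in m, in world coordinates, good to about 4 mm: a listed point, or the origin of a listed thing).
The state is a dict: "time": time; "q": joint angles; "joint_velocities": joint speeds; "joint_torque": joint torques, N m; "position": TCP position; "tool_rot": TCP orientation; "ft_force": force on the tool from outside, world axes, zero at the start; "moment": the same for the moment, N m; "grip_width": finger opening in m; "grip_force": force on a finger pad.
Only numpy, scipy, OpenCV 4.12 (cv2) and the standard library are available. Lean on these libraries where they do the work, as an engineer would, in place of code of your own. Each camera call takes 0.05 s, during which the arm holds its last target. There are 200 camera calls.

## Working session

There is one attempt and no reset: what is moved stays moved. The work goes in short steps, Python scripts to look and compute and a tool call to move; the robot and the scene stay as the last step left them, time stands still between calls to the robot, and variables do not carry over. Pictures are saved under pics/ and viewed, at most 10 in all, crops included, and the job is handed in when it is done.

Besides the shell and the picture viewer there is one more tool, called after "Emit:" as name(argument=value, ...), one argument or row to a line, values as JSON. apply_moves: Moves the arm, as the interface text tells. Its arguments: {"type":"object","properties":{"series":{"type":"array"},"hand":{"type":"number"},"newtons":{"type":"number"}},"required":["series"]}

```bash
mkdir -p pics; ls
python3 - <<'E'
from rig import get_obs, vision, nets, robot
import cv2,numpy as np
o=get_obs();print({k:np.round(v,3) for k,v in o.items()}, robot.finger_overhang)
for c in("side","top"):
    im=vision.camera(c);cv2.imwrite(f"pics/{c}0.png",im[...,::-1])
    k=vision.calibration(c);print(c,-np.array(k["R"]).T@k["t"])
    for q in("bin","lid","pedal_pad","tall_tin","jam_jar","flat_tin"):
        print(q,[(np.round(d["centre"],3),round(d["conf"],2)) for d in nets.search_frame(c,q)])
    for q in("bin","bin_mouth","lid_hinge","lid_front","pedal_pad","tall_tin","jam_jar","flat_tin"):
        print("P",q,[(np.round(d["centre"],3),round(d["conf"],2)) for d in nets.spot_point(c,q)])
a=cv2.imread("pics/side0.png");b=cv2.imread("pics/top0.png")
E
```

```text
pics
{'time': np.float64(0.0), 'q': array([ 1.05 ,  0.528,  1.434, -0.   ,  1.181, -0.178]), 'joint_velocities': array([ 0.   , -0.001,  0.   ,  0.   , -0.   ,  0.001]), 'joint_torque': array([-2.0000e-03, -4.4005e+01, -1.7659e+01,  6.3000e-02,  5.8000e-02,
       -0.0000e+00]), 'position': array([0.209, 0.588, 0.244]), 'tool_rot': array([ 0.17 ,  0.985, -0.001, -0.   ]), 'ft_force': array([ 0.667,  0.616, -0.571]), 'moment': array([-0.001,  0.031, -0.021]), 'grip_force': np.float64(0.0), 'grip_width': np.float64(0.087)} 0.022
side [0.5103999  0.88818528 0.92603854]
bin [(array([0.558, 0.242, 0.141]), 0.75)]
lid [(array([0.561, 0.21 , 0.145]), 0.7), (array([ 0.638, -0.076,  0.036]), 0.57)]
pedal_pad []
tall_tin [(array([0.656, 0.042, 0.067]), 0.87), (array([ 0.499, -0.08 ,  0.056]), 0.83)]
jam_jar [(array([0.527, 0.477, 0.085]), 0.95)]
flat_tin [(array([ 0.642, -0.072,  0.036]), 0.57)]
P bin [(array([ 0.56 ,  0.194, -0.001]), 0.96), (array([ 0.5  , -0.095, -0.001]), 0.59)]
P bin_mouth [(array([0.557, 0.199, 0.127]), 0.6)]
P lid_hinge [(array([0.58, 0.28, 0.14]), 0.98), (array([0.546,
[... 616 characters left out ...]
6, 0.086]), 0.87)]
flat_tin [(array([ 0.639, -0.079,  0.038]), 0.83), (array([0.548, 0.19 , 0.139]), 0.21)]
P bin [(array([0.561, 0.199, 0.   ]), 0.82)]
P bin_mouth [(array([0.558, 0.202, 0.133]), 0.57), (array([0.56 , 0.2  , 0.002]), 0.29)]
P lid_hinge [(array([0.583, 0.281, 0.137]), 0.93)]
P lid_front [(array([0.545, 0.12 , 0.142]), 0.84), (array([0.56 , 0.2  , 0.001]), 0.34)]
P pedal_pad [(array([0.517, 0.039, 0.062]), 0.6)]
P tall_tin [(array([ 0.501, -0.102,  0.002]), 0.71), (array([0.65, 0.03, 0.  ]), 0.56)]
P jam_jar [(array([0.529, 0.469, 0.003]), 0.94), (array([0.517, 0.035, 0.066]), 0.51)]
P flat_tin [(array([ 0.643, -0.081,  0.002]), 0.63), (array([ 0.562,  0.2  , -0.   ]), 0.36)]
```

View pics/side0.png

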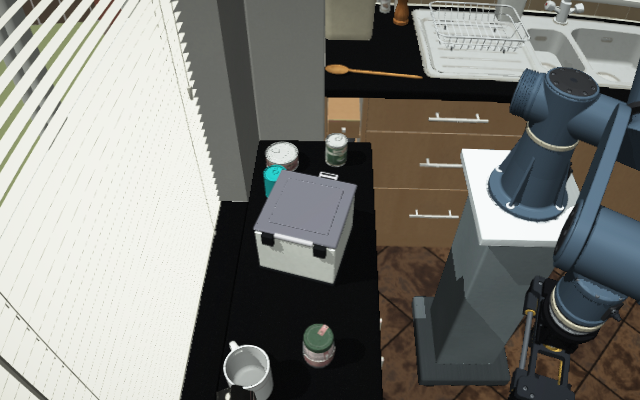

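View pics/top0.png

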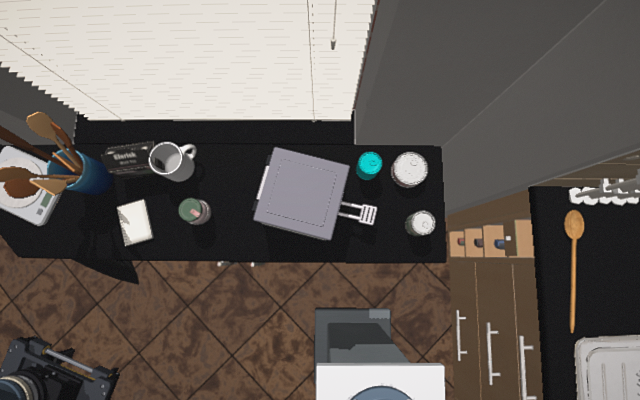

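The side view shows the bin at (305,222), with tins at (336,150) green label, (273,181) turquoise and (282,155) flat, and the jar at (318,345). The top view shows the closed lid at (302,193) and the pedal at (366,213).

Tall-tin candidates in the top view:
- Green/white-label tin at (420,223), chosen because it has a plain paper label.
- Turquoise tin at (369,165), the look-alike.
- Flat tin at (410,169), too wide.
- Jar at (194,210).

Next I fit the bin pose and check it, and the choice of tin, in one close crop.

```bash
cat > h.py <<'E'
from rig import get_obs, vision, nets, robot, hand_in
import cv2,numpy as np
def proj(c,X):
    k=vision.calibration(c);p=np.atleast_2d(X)@np.array(k["R"]).T+k["t"];s=p[:,:2]/p[:,2:]
    s=s*(1+k["k1"]*(s**2).sum(1,keepdims=True));K=np.array(k["K"])
    return s@K[:2,:2].T+K[:2,2]
def best(q,n=0,cams=("side","top"),f="spot_point"):
    out=[]
    for c in cams:
        vision.camera(c);r=getattr(nets,f)(c,q)
        out+=[np.r_[d["centre"],d["conf"]] for d in r]
    return np.round(out,3)
E
python3 - <<'E'
from h import *
from scipy.optimize import least_squares
m=[((0,0),(.560,.194)),((0,0),(.557,.199)),((.085,0),(.58,.28)),((-.081,0),(.546,.12)),((-.168,0),(.517,.036)),
((0,0),(.561,.199)),((0,0),(.558,.202)),((.085,0),(.583,.281)),((-.081,0),(.545,.12)),((-.168,0),(.517,.039))]
A=np.array([a for a,_ in m]);B=np.array([b for _,b in m])
R=lambda t:np.array([[np.cos(t),-np.sin(t)],[np.sin(t),np.cos(t)]])
s=least_squares(lambda p:(A@R(p[2]).T+p[:2]-B).ravel(),[.56,.2,1.3],loss="soft_l1",f_scale=.004)
p=s.x;print(p,np.degrees(p[2]));np.save("bin.npy",p)
T=lambda q:np.c_[np.array(q)[:,:2]@R(p[2]).T+p[:2],np.array(q)[:,2]]
lid=T([(-.095,-.088,.142),(-.095,.088,.142),(.085,.088,.142),(.085,-.088,.142)])
pad=T([(-.15,-.023,.06),(-.15,.023,.06),(-.186,.023,.068),(-.186,-.023,.068)])
a=np.linspace(0,6.28,24)
circ=lambda x,y,z,r:np.c_[x+r*np.cos(a),y+r*np.sin(a),0*a+z]
ims=[]
for c,(x,y,w,h) in dict(side=(245,130,120,160),top=(240,130,200,130)).items():
    im=cv2.imread(f"pics/{c}0.png")[y:y+h,x:x+w];im=cv2.resize(im,None,fx=3,fy=3,interpolation=cv2.INTER_CUBIC)
    for P,col in((lid,(0,0,255)),(pad,(0,255,255)),(circ(.5005,-.1,.072,.0285),(255,0,255)),(circ(.5005,-.1,.0,.0285),(255,0,0))):
        cv2.polylines(im,[np.int32((proj(c,P)-[x,y]+.5)*3)],True,col,1)
    ims.append(im)
H=max(i.shape[0] for i in ims)
o=np.hstack([cv2.copyMakeBorder(i,0,H-i.shape[0],0,0,cv2.BORDER_CONSTANT) for i in ims])
s=min(1,800/o.shape[1]);cv2.imwrite("pics/crop.png",cv2.resize(o,None,fx=s,fy=s,interpolation=cv2.INTER_AREA))
E
```

```text
[0.56025341 0.19881641 1.31837481] 75.53731215315076
```

View pics/crop.png

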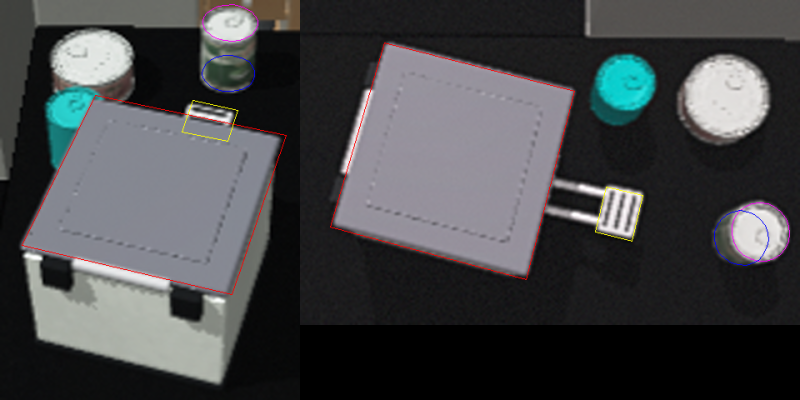

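The red lid and yellow pedal outlines lie on the bin within about 2 mm. The green-label tin, top at (760,232) in the crop, is the wanted tall tin; the one at (622,90) is turquoise and not meant. Moving above the pedal with fingers closed.

Emit:
apply_moves(
  series=[
    {"offset": [2, -4, 0], "rot": [0, 0, -6]},
    {"offset": [4, -8, 0], "rot": [0, 0, -12]},
    {"offset": [6.5, -12, 0], "rot": [0, 0, -18]},
    {"offset": [9, -16, 0], "rot": [0, 0, -24]},
    {"offset": [11.2, -20, 0], "rot": [0, 0, -30]},
    {"offset": [13.5, -24, 0], "rot": [0, 0, -36]},
    {"offset": [15.7, -28, 0], "rot": [0, 0, -42]},
    {"offset": [18, -32, 0], "rot": [0, 0, -48]},
    {"offset": [20, -36, 0], "rot": [0, 0, -54]},
    {"offset": [22.3, -40, 0], "rot": [0, 0, -60]},
    {"offset": [24.6, -44, 0], "rot": [0, 0, -66]},
    {"offset": [27, -48, 0], "rot": [0, 0, -72]},
    {"offset": [29, -52, 0], "rot": [0, 0, -79]},
    {"offset": [30.9, -55.3, 0], "rot": [0, 0, -84.9]},
    {"offset": [30.9, -55.3, -4], "rot": [0, 0, -84.9]},
    {"offset": [30.9, -55.3, -8], "rot": [0, 0, -84.9]},
    {"offset": [30.9, -55.3, -12], "rot": [0, 0, -84.9]},
    {"offset": [30.9, -55.3, -13], "rot": [0, 0, -84.9]},
    {"offset": [30.9, -55.3, -13], "rot": [0, 0, -84.9]},
  ],
  hand=0,
  newtons=20,
)

```text
time: 3.4
position: [0.5176, 0.036, 0.1134]
tool_rot: [0.791, 0.612, -0.001, -0.001]
ft_force: [0.0, 0.0, 0.5]
grip_width: 0.0007
grip_force: 0.0
```

Run:
```python
from h import *
a=vision.camera("side")[100:300,200:440];b=vision.camera("top")[100:300,240:480]
o=cv2.resize(np.hstack([a,b]),None,fx=1.66,fy=1.66,interpolation=cv2.INTER_CUBIC);cv2.imwrite("pics/ped.png",o[...,::-1])
print(best("pedal_pad"))
```

```text
[[0.52  0.035 0.063 0.68 ]]
```

View pics/ped.png

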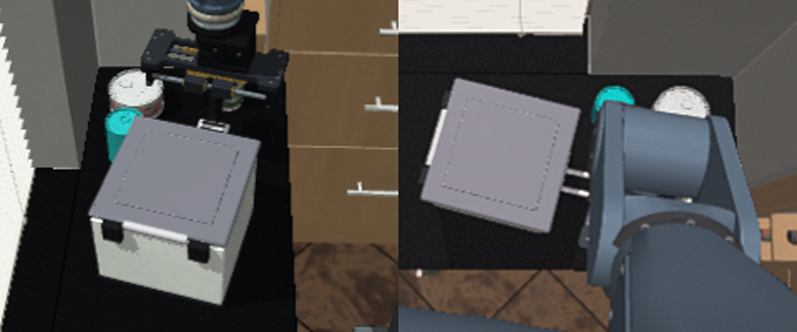

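The closed fingertips stand over the pedal pad (side crop pixel (212,126)), with the wide body across the bin's front. The lid is clear. Pressing down.

Emit:
apply_moves(
  series=[
    {"offset": [0, 0, -1]},
    {"offset": [0, 0, -2]},
    {"offset": [0, 0, -2.5]},
    {"offset": [0, 0, -3]},
    {"offset": [0, 0, -3.4]},
    {"offset": [0, 0, -3.8]},
    {"offset": [0, 0, -4.2]},
    {"offset": [0, 0, -4.6]},
    {"offset": [0, 0, -5]},
    {"offset": [0, 0, -5.4]},
    {"offset": [0, 0, -5.8]},
    {"offset": [0, 0, -6.1]},
    {"offset": [0, 0, -6.1]},
  ],
)

```text
schema error: expected keys offset, rot
```

Emit:
apply_moves(
  series=[
    {"offset": [0, 0, -1], "rot": [0, 0, 0]},
    {"offset": [0, 0, -2], "rot": [0, 0, 0]},
    {"offset": [0, 0, -2.5], "rot": [0, 0, 0]},
    {"offset": [0, 0, -3], "rot": [0, 0, 0]},
    {"offset": [0, 0, -3.4], "rot": [0, 0, 0]},
    {"offset": [0, 0, -3.8], "rot": [0, 0, 0]},
    {"offset": [0, 0, -4.2], "rot": [0, 0, 0]},
    {"offset": [0, 0, -4.6], "rot": [0, 0, 0]},
    {"offset": [0, 0, -5], "rot": [0, 0, 0]},
    {"offset": [0, 0, -5.4], "rot": [0, 0, 0]},
    {"offset": [0, 0, -5.8], "rot": [0, 0, 0]},
    {"offset": [0, 0, -6.1], "rot": [0, 0, 0]},
    {"offset": [0, 0, -6.1], "rot": [0, 0, 0]},
  ],
)

```text
time: 5.0
position: [0.5179, 0.0347, 0.0544]
tool_rot: [0.79, 0.613, -0.001, 0.0]
ft_force: [-3.7, -6.1, 11.1]
grip_width: 0.0005
grip_force: 5.7
```

Emit:
apply_moves(
  series=[
    {"offset": [0, 0, -0.3], "rot": [0, 0, 0]},
    {"offset": [0, 0, -0.5], "rot": [0, 0, 0]},
    {"offset": [0, 0, -0.7], "rot": [0, 0, 0]},
    {"offset": [0, 0, -0.8], "rot": [0, 0, 0]},
    {"offset": [0, 0, -0.8], "rot": [0, 0, 0]},
  ],
)

```text
time: 5.5
position: [0.518, 0.0351, 0.0486]
tool_rot: [0.79, 0.613, -0.0, 0.001]
ft_force: [-6.2, -4.6, 28.9]
grip_width: 0.0002
grip_force: 14.6
```

Emit:
apply_moves(
  series=[
    {"offset": [0, 0, -0.2], "rot": [0, 0, 0]},
    {"offset": [0, 0, -0.2], "rot": [0, 0, 0]},
  ],
)

```text
time: 5.7
position: [0.5181, 0.0352, 0.0481]
tool_rot: [0.79, 0.613, -0.0, 0.001]
ft_force: [-9.7, -4.7, 40.8]
grip_width: 0.0003
grip_force: 20.9
```

Run:
```python
from h import *
print(best("lid_front"),best("lid_hinge"),best("pedal_pad"))
```

```text
[[0.592 0.3   0.303 0.56 ]
 [0.58  0.282 0.14  0.18 ]
 [0.591 0.304 0.301 0.91 ]
 [0.56  0.2   0.133 0.37 ]] [[ 0.583  0.281  0.14   0.69 ]
 [ 0.648 -0.081  0.005  0.67 ]
 [ 0.584  0.281  0.142  0.59 ]] []
```

Lid is fully up (lid_front at z≈0.30). Easing the pedal up slowly.

Emit:
apply_moves(
  series=[
    {"offset": [0, 0, 0.2], "rot": [0, 0, 0]},
    {"offset": [0, 0, 0.4], "rot": [0, 0, 0]},
    {"offset": [0, 0, 0.7], "rot": [0, 0, 0]},
    {"offset": [0, 0, 1.0], "rot": [0, 0, 0]},
    {"offset": [0, 0, 1.3], "rot": [0, 0, 0]},
    {"offset": [0, 0, 1.6], "rot": [0, 0, 0]},
    {"offset": [0, 0, 1.9], "rot": [0, 0, 0]},
    {"offset": [0, 0, 2.2], "rot": [0, 0, 0]},
    {"offset": [0, 0, 2.5], "rot": [0, 0, 0]},
    {"offset": [0, 0, 2.8], "rot": [0, 0, 0]},
    {"offset": [0, 0, 3.1], "rot": [0, 0, 0]},
    {"offset": [0, 0, 3.4], "rot": [0, 0, 0]},
    {"offset": [0, 0, 3.7], "rot": [0, 0, 0]},
    {"offset": [0, 0, 4.0], "rot": [0, 0, 0]},
    {"offset": [0, 0, 4.3], "rot": [0, 0, 0]},
    {"offset": [0, 0, 4.6], "rot": [0, 0, 0]},
    {"offset": [0, 0, 4.9], "rot": [0, 0, 0]},
    {"offset": [0, 0, 5.2], "rot": [0, 0, 0]},
    {"offset": [0, 0, 5.2], "rot": [0, 0, 0]},
  ],
)

```text
time: 8.2
position: [0.5187, 0.0357, 0.0958]
tool_rot: [0.791, 0.612, 0.0, 0.0]
ft_force: [-0.6, 0.4, -0.9]
grip_width: 0.0004
grip_force: 0.0
```

Emit:
apply_moves(
  series=[
    {"offset": [0, 0, 2], "rot": [0, 0, 0]},
    {"offset": [0, -1, 4], "rot": [0, 0, 0]},
    {"offset": [-0.5, -5, 4], "rot": [0, 0, 0]},
    {"offset": [-1.2, -9, 4], "rot": [0, 0, 0]},
    {"offset": [-1.75, -12.5, 4], "rot": [0, 0, 0]},
    {"offset": [-1.75, -13.6, 4], "rot": [0, 0, 0]},
    {"offset": [-1.75, -13.6, 4], "rot": [0, 0, 0]},
    {"offset": [-1.75, -13.6, 4], "rot": [0, 0, 0]},
    {"offset": [-1.75, -13.6, 2], "rot": [0, 0, 0]},
    {"offset": [-1.75, -13.6, 0], "rot": [0, 0, 0]},
    {"offset": [-1.75, -13.6, -1.5], "rot": [0, 0, 0]},
    {"offset": [-1.75, -13.6, -2.5], "rot": [0, 0, 0]},
    {"offset": [-1.75, -13.6, -2.8], "rot": [0, 0, 0]},
    {"offset": [-1.75, -13.6, -2.8], "rot": [0, 0, 0]},
  ],
  hand=1,
)

```text
time: 9.6
position: [0.5009, -0.0993, 0.0673]
tool_rot: [0.79, 0.613, -0.0, -0.0]
ft_force: [0.6, 0.5, 0.4]
grip_width: 0.0864
grip_force: 0.0
```

Emit:
apply_moves(
  series=[
    {"offset": [0, 0, 0], "rot": [0, 0, 0]},
    {"offset": [0, 0, 0], "rot": [0, 0, 0]},
    {"offset": [0, 0, 0], "rot": [0, 0, 0]},
    {"offset": [0, 0, 0], "rot": [0, 0, 0]},
    {"offset": [0, 0, 0], "rot": [0, 0, 0]},
    {"offset": [0, 0, 0], "rot": [0, 0, 0]},
    {"offset": [0, 0, 0], "rot": [0, 0, 0]},
    {"offset": [0, 0, 0], "rot": [0, 0, 0]},
  ],
  hand=0,
  newtons=15,
)

```text
time: 10.4
position: [0.5009, -0.1002, 0.0679]
tool_rot: [0.791, 0.612, -0.0, 0.0]
ft_force: [-1.3, -0.4, 4.9]
grip_width: 0.057
grip_force: 15.0
```

Emit:
apply_moves(
  series=[
    {"offset": [0, 0, 1], "rot": [0, 0, 0]},
    {"offset": [0, 0, 4], "rot": [0, 0, 0]},
    {"offset": [0, 0, 8], "rot": [0, 0, 0]},
    {"offset": [0, 0, 12], "rot": [0, 0, 0]},
    {"offset": [0, 1, 16], "rot": [0, 0, 0]},
    {"offset": [0.5, 4, 17], "rot": [0, 0, 0]},
    {"offset": [1.3, 8, 17], "rot": [0, 0, 0]},
    {"offset": [2, 12, 17], "rot": [0, 0, 0]},
    {"offset": [3, 16, 17], "rot": [0, 0, 0]},
    {"offset": [4, 20, 17], "rot": [0, 0, 0]},
    {"offset": [4.8, 24, 17], "rot": [0, 0, 0]},
    {"offset": [5.4, 27, 17], "rot": [0, 0, 0]},
    {"offset": [5.6, 28.4, 17], "rot": [0, 0, 0]},
    {"offset": [5.6, 28.4, 17], "rot": [0, 0, 0]},
    {"offset": [5.6, 28.4, 17], "rot": [0, 0, 0]},
  ],
)

```text
time: 11.9
position: [0.5565, 0.183, 0.2374]
tool_rot: [0.791, 0.612, -0.001, 0.0]
ft_force: [-0.2, 1.2, -0.7]
grip_width: 0.0574
grip_force: 15.0
```

Run:
```python
from h import *
o=get_obs();print(o["grip_width"],o["grip_force"],o["ft_force"],o["position"])
a=vision.camera("side")[60:300,180:420];b=vision.camera("top")[80:320,180:420]
o=cv2.resize(np.hstack([a,b]),None,fx=1.66,fy=1.66,interpolation=cv2.INTER_CUBIC);cv2.imwrite("pics/over.png",o[...,::-1])
```

```text
0.05739200298954115 14.999984863679856 [-0.20942221  1.20020268 -0.66606941] [0.55646632 0.18297085 0.23739676]
```

View pics/over.png

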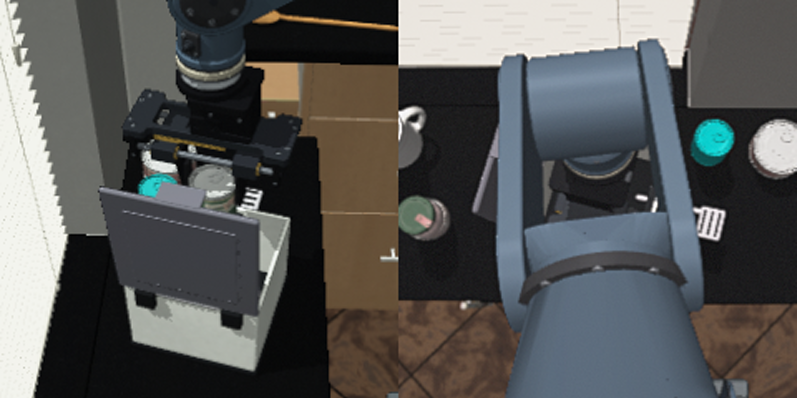

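Run:
```python
from h import *
for z in np.arange(.25,.6,.05):
    p=proj("side",[.5565,.183,z])[0];q=proj("top",[.5565,.183,z])[0]
    print(round(z,2),(p-[180,60])*1.66,(q-[180,80])*1.66+[398,0], "px/m top",(proj("top",[.5565,.283,z])[0]-q)[0]*10)
```

```text
0.25 [213.44205307 172.48011286] [603.28222357 174.2182086 ] px/m top -511.9191172543296
0.3 [212.69820141 140.53156285] [601.14272324 165.59251665] px/m top -550.227069955366
0.35 [211.89797624 106.06970019] [598.65611924 155.56449285] px/m top -594.6950770536097
0.4 [211.036264    68.84978513] [595.73078309 143.76309308] px/m top -646.9269985814208
0.45 [210.10774505  28.61105527] [592.2398647  129.67427433] px/m top -709.1306359704186
0.5 [209.10710431 -14.91661612] [588.00266429 112.56513782] px/m top -784.427536301626
0.55 [208.02941354 -61.9996304 ] [582.75287226  91.35440558] px/m top -877.3713683242926
```

The tin hangs over the open mouth, side crop (215,185), with the lid upright behind it at (190,240) and clear of the wrist. Lowering it, shifted slightly to the front.

Emit:
apply_moves(
  series=[
    {"offset": [-0.2, -0.8, -2], "rot": [0, 0, 0]},
    {"offset": [-0.2, -0.8, -4], "rot": [0, 0, 0]},
    {"offset": [-0.2, -0.8, -6], "rot": [0, 0, 0]},
    {"offset": [-0.2, -0.8, -8], "rot": [0, 0, 0]},
    {"offset": [-0.2, -0.8, -10], "rot": [0, 0, 0]},
    {"offset": [-0.2, -0.8, -11.5], "rot": [0, 0, 0]},
    {"offset": [-0.2, -0.8, -12.5], "rot": [0, 0, 0]},
    {"offset": [-0.2, -0.8, -13.5], "rot": [0, 0, 0]},
    {"offset": [-0.2, -0.8, -14], "rot": [0, 0, 0]},
    {"offset": [-0.2, -0.8, -14], "rot": [0, 0, 0]},
  ],
)

```text
time: 13.0
position: [0.5548, 0.1755, 0.0971]
tool_rot: [0.791, 0.612, -0.0, -0.0]
ft_force: [-0.0, 0.3, -0.7]
grip_width: 0.0568
grip_force: 15.0
```

Emit:
apply_moves(
  series=[
    {"offset": [0, 0, 0], "rot": [0, 0, 0]},
    {"offset": [0, 0, 0], "rot": [0, 0, 0]},
    {"offset": [0, 0, 0], "rot": [0, 0, 0]},
    {"offset": [0, 0, 0], "rot": [0, 0, 0]},
    {"offset": [0, 0, 2], "rot": [0, 0, 0]},
    {"offset": [0, 0, 5], "rot": [0, 0, 0]},
    {"offset": [0, 0, 9], "rot": [0, 0, 0]},
    {"offset": [0, 0, 13], "rot": [0, 0, 0]},
    {"offset": [0, 0, 17], "rot": [0, 0, 0]},
    {"offset": [0, 0, 21], "rot": [0, 0, 0]},
    {"offset": [0, 0, 25], "rot": [0, 0, 0]},
    {"offset": [0, 0, 28], "rot": [0, 0, 0]},
    {"offset": [0, 0, 28], "rot": [0, 0, 0]},
    {"offset": [0, 0, 28], "rot": [0, 0, 0]},
  ],
  hand=0.9,
)

```text
time: 14.4
position: [0.5548, 0.1759, 0.3782]
tool_rot: [0.791, 0.612, 0.001, 0.0]
ft_force: [1.0, 0.4, -0.5]
grip_width: 0.0782
grip_force: 0.0
```

Run:
```python
from h import *
o=get_obs();print(o["grip_width"],o["ft_force"],o["position"],o["q"])
a=vision.camera("side")[60:300,180:420];b=vision.camera("top")[80:320,180:420]
o=cv2.resize(np.hstack([a,b]),None,fx=1.66,fy=1.66,interpolation=cv2.INTER_CUBIC);cv2.imwrite("pics/rel.png",o[...,::-1])
print(best("tall_tin"),best("lid_front"))
```

```text
0.07818903887689067 [ 1.03820852  0.38133553 -0.51670133] [0.55478327 0.17588092 0.37824149] [ 1.15117854e-01  3.43852462e-01  1.36273855e+00 -2.73772617e-05
  1.43344345e+00  3.67763064e-01]
[[0.556 0.178 0.007 0.55 ]
 [0.65  0.029 0.003 0.45 ]] [[0.591 0.302 0.303 0.63 ]
 [0.583 0.279 0.139 0.49 ]]
```

View pics/rel.png

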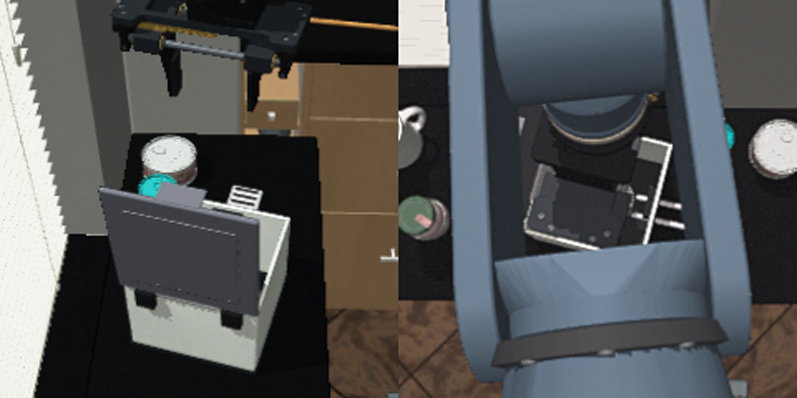

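The tin stands in the bin (net: (0.556,0.178,0.007)) and the lid is still upright, side crop (180,240). The pedal is up at (243,195). Going behind the lid with closed fingers.

Emit:
apply_moves(
  series=[
    {"offset": [0, 0, 1.5], "rot": [0, 0, 0]},
    {"offset": [0.3, 2, 3], "rot": [0, 0, 0]},
    {"offset": [0.8, 6, 3], "rot": [0, 0, 0]},
    {"offset": [1.4, 10, 3], "rot": [0, 0, 0]},
    {"offset": [2, 14, 3], "rot": [0, 0, 0]},
    {"offset": [2.4, 17.3, 3], "rot": [0, 0, 0]},
    {"offset": [2.4, 17.3, 3], "rot": [0, 0, 0]},
    {"offset": [2.4, 17.3, 0], "rot": [0, 0, 0]},
    {"offset": [2.4, 17.3, -3], "rot": [0, 0, 0]},
    {"offset": [2.4, 17.3, -6], "rot": [0, 0, 0]},
    {"offset": [2.4, 17.3, -7.6], "rot": [0, 0, 0]},
    {"offset": [2.4, 17.3, -7.6], "rot": [0, 0, 0]},
  ],
  hand=0,
)

```text
time: 16.1
position: [0.5773, 0.3473, 0.2981]
tool_rot: [0.791, 0.612, -0.004, -0.001]
ft_force: [0.2, -0.0, 0.0]
grip_width: 0.0009
grip_force: 0.0
```

Emit:
apply_moves(
  series=[
    {"offset": [-0.5, -1.9, 0], "rot": [0, 0, 0]},
    {"offset": [-0.8, -3.1, 0], "rot": [0, 0, 0]},
    {"offset": [-1.0, -4.0, 0.1], "rot": [0, 0, 0]},
    {"offset": [-1.25, -4.9, 0.2], "rot": [0, 0, 0]},
    {"offset": [-1.5, -5.8, 0.3], "rot": [0, 0, 0]},
    {"offset": [-1.85, -7.2, 0.2], "rot": [0, 0, 0]},
    {"offset": [-2.2, -8.6, 0], "rot": [0, 0, 0]},
    {"offset": [-2.6, -10.1, -0.2], "rot": [0, 0, 0]},
    {"offset": [-2.6, -10.1, -0.2], "rot": [0, 0, 0]},
  ],
)

```text
time: 17.0
position: [0.552, 0.2455, 0.2991]
tool_rot: [0.791, 0.612, -0.001, -0.0]
ft_force: [-0.3, 0.2, -0.1]
grip_width: 0.0004
grip_force: 0.0
```

Run:
```python
from h import *
print(best("lid_front"))
```

```text
[[0.569 0.223 0.293 0.98 ]
 [0.571 0.227 0.291 0.67 ]]
```

Emit:
apply_moves(
  series=[
    {"offset": [-0.26, -1.0, -0.4], "rot": [0, 0, 0]},
    {"offset": [-0.52, -2.0, -0.9], "rot": [0, 0, 0]},
    {"offset": [-0.75, -2.9, -1.5], "rot": [0, 0, 0]},
    {"offset": [-1.0, -3.8, -2.1], "rot": [0, 0, 0]},
    {"offset": [-1.2, -4.7, -2.8], "rot": [0, 0, 0]},
    {"offset": [-1.4, -5.5, -3.5], "rot": [0, 0, 0]},
    {"offset": [-1.6, -6.25, -4.3], "rot": [0, 0, 0]},
    {"offset": [-1.8, -6.95, -5.2], "rot": [0, 0, 0]},
    {"offset": [-1.95, -7.55, -6.1], "rot": [0, 0, 0]},
    {"offset": [-2.1, -8.1, -7.1], "rot": [0, 0, 0]},
    {"offset": [-2.2, -8.6, -8.1], "rot": [0, 0, 0]},
    {"offset": [-2.3, -9.0, -9.2], "rot": [0, 0, 0]},
    {"offset": [-2.4, -9.3, -10.3], "rot": [0, 0, 0]},
    {"offset": [-2.45, -9.5, -11.2], "rot": [0, 0, 0]},
    {"offset": [-2.45, -9.5, -11.2], "rot": [0, 0, 0]},
  ],
)

```text
time: 18.7
position: [0.5274, 0.1526, 0.1859]
tool_rot: [0.791, 0.612, -0.001, -0.001]
ft_force: [0.3, -0.1, -0.9]
grip_width: 0.0006
grip_force: 0.0
```

Run:
```python
from h import *
print(best("lid_front"))
```

```text
[[0.546 0.122 0.165 0.77 ]
 [0.546 0.126 0.166 0.69 ]]
```

Emit:
apply_moves(
  series=[
    {"offset": [0, 0, 1.5], "rot": [0, 0, 0]},
    {"offset": [0.6, -1.7, 2], "rot": [0, 0, 0]},
    {"offset": [1.2, -3.4, 2], "rot": [0, 0, 0]},
    {"offset": [1.2, -3.4, 1], "rot": [0, 0, 0]},
    {"offset": [1.2, -3.4, 0.3], "rot": [0, 0, 0]},
    {"offset": [1.2, -3.4, -0.3], "rot": [0, 0, 0]},
    {"offset": [1.2, -3.4, -0.8], "rot": [0, 0, 0]},
    {"offset": [1.2, -3.4, -1.2], "rot": [0, 0, 0]},
    {"offset": [1.2, -3.4, -1.5], "rot": [0, 0, 0]},
    {"offset": [1.2, -3.4, -1.8], "rot": [0, 0, 0]},
    {"offset": [1.2, -3.4, -2.1], "rot": [0, 0, 0]},
    {"offset": [1.2, -3.4, -2.4], "rot": [0, 0, 0]},
    {"offset": [1.2, -3.4, -2.4], "rot": [0, 0, 0]},
  ],
)

```text
time: 20.2
position: [0.5406, 0.1189, 0.1642]
tool_rot: [0.791, 0.612, 0.0, 0.0]
ft_force: [-1.6, -0.5, 3.9]
grip_width: 0.0011
grip_force: 2.1
```

Emit:
apply_moves(
  series=[
    {"offset": [0, 0, -0.1], "rot": [0, 0, 0]},
    {"offset": [0, 0, -0.2], "rot": [0, 0, 0]},
    {"offset": [0, 0, -0.3], "rot": [0, 0, 0]},
    {"offset": [0, 0, -0.3], "rot": [0, 0, 0]},
  ],
)

```text
time: 20.6
position: [0.5408, 0.1188, 0.1635]
tool_rot: [0.791, 0.612, 0.001, 0.001]
ft_force: [-4.5, -1.3, 18.0]
grip_width: 0.0003
grip_force: 9.3
```

Hard stop at the shut height (0.7 mm of movement for 14 N). Lifting away, clear of the view, to check.

Emit:
apply_moves(
  series=[
    {"offset": [0, 0, 0.5], "rot": [0, 0, 0]},
    {"offset": [0, 0, 3], "rot": [0, 0, 0]},
    {"offset": [0, 0, 7], "rot": [0, 0, 0]},
    {"offset": [-2, 4, 10], "rot": [0, 0, 0]},
    {"offset": [-5, 8, 12], "rot": [0, 0, 0]},
    {"offset": [-8, 12, 12], "rot": [0, 0, 0]},
    {"offset": [-11, 16, 12], "rot": [0, 0, 0]},
    {"offset": [-14, 20, 12], "rot": [0, 0, 0]},
    {"offset": [-17, 24, 12], "rot": [0, 0, 0]},
    {"offset": [-19, 28, 12], "rot": [0, 0, 0]},
    {"offset": [-19, 28, 12], "rot": [0, 0, 0]},
    {"offset": [-19, 28, 12], "rot": [0, 0, 0]},
  ],
)

```text
time: 21.8
position: [0.3496, 0.3996, 0.2803]
tool_rot: [0.79, 0.614, -0.0, 0.0]
ft_force: [0.0, 0.3, 0.2]
grip_width: 0.0004
grip_force: 0.0
```

Run:
```python
from h import *
p=np.load("bin.npy");c,s=np.cos(p[2]),np.sin(p[2]);R=np.array([[c,-s],[s,c]])
Q=np.array([(-.095,-.088),(-.095,.088),(.085,.088),(.085,-.088)])@R.T+p[:2];L=np.c_[Q,[.142]*4]
ims=[]
for n,(x,y) in dict(side=(200,110),top=(220,90)).items():
    im=vision.camera(n)[y:y+200,x:x+240,::-1];im=cv2.resize(im,None,fx=1.66,fy=1.66,interpolation=cv2.INTER_CUBIC)
    cv2.polylines(im,[np.int32((proj(n,L)-[x,y]+.5)*1.66)],True,(0,0,255),1);ims.append(im)
cv2.imwrite("pics/end.png",np.hstack(ims))
for q in("lid_front","pedal_pad","tall_tin","jam_jar","flat_tin"):print(q,best(q).tolist())
```

```text
lid_front [[0.544, 0.118, 0.146, 0.79], [0.58, 0.279, 0.143, 0.63], [0.547, 0.125, 0.142, 0.96]]
pedal_pad [[0.52, 0.036, 0.059, 0.43], [0.518, 0.035, 0.068, 0.55]]
tall_tin [[0.646, 0.032, -0.001, 0.57], [0.652, 0.03, 0.0, 0.65]]
jam_jar [[0.524, 0.466, -0.002, 0.7], [0.528, 0.469, -0.001, 0.81]]
flat_tin [[0.642, -0.078, -0.004, 0.84], [0.648, -0.082, 0.001, 0.61]]
```

View pics/end.png

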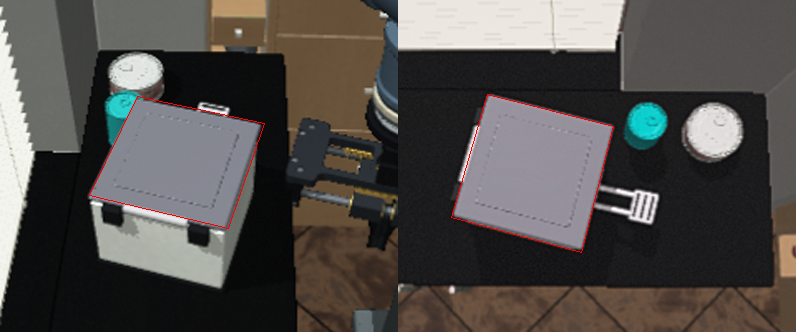

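The lid is flat on the shut outline in both views, side (175,160) and top (533,172). The pedal is up, the bystanders have not moved and the robot is clear. Handing in.

```bash
python3 -c "
from rig import hand_in;print(hand_in())"
```

```text
the job is handed in; nothing more can be done
None
```

The tall tin is in the bin, the pedal was eased back up, the lid is pressed down to its shut height, the other things are where they were, and the job was handed in at about 22 s; no verdict came back.

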